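Free the grinding jig's swing arm from its ball and hold it up

ROBOT

A 6-joint arm with a two-finger parallel gripper is mounted at the origin on the work surface. World frame = base frame: x ahead of the robot, y to its left, z up, the work surface at z = 0. Lengths are in m, angles in rad, forces in N, time in s.
With the tool pointing down it reaches from about 0.275 to 0.775 m from the base axis. Payload 14.6 kg.
Tool frame: the origin (TCP) lies on the centre line of the jaws, within the pads' length; the fingertips stand 11 mm ahead of it and the grasp point (between the pads) lies 8 mm behind it (bot.tcp_to_tips is the distance from the TCP to the fingertips, in m); x points along the fingers, z is the direction in which the jaws open and shut, and the axes are right-handed (so a half turn about x gives the same grasp; the last joint's range is limited). The gripper opens to 85 mm and grips with 20 to 120 N. Pads are 22 mm wide; open, the fingers measure 114 mm over their backs; the gripper's body (76 mm by 85 mm) begins 54 mm behind the grasp point. The pads swing forward as they close: fully open they stand 13 mm farther back than shut.
Start: joints at [0.994, 0.263, -0.048, 1.259, 0, 1.415], TCP at [0.215, 0.479, 0.242] pointing down, gripper open.
Joint ranges: [-2.65, 2.65], [-0.89, 1.7], [-1.18, 1.37], [-2.13, 2.11], [-1.35, 1.29], [-3.14, 3.14]. Speed limits (rad/s): [1.89, 1.89, 2.57, 2.79, 3.14, 3.14].

INTERFACE

Orientations are given as [roll, pitch, yaw] about the fixed x, y, z axes, in that order (R = Rz(yaw) Ry(pitch) Rx(roll)).
In Python, from plant import bot, cams, ticket gives the robot as it stands. The module is installed in compiled form; this text tells all that it offers.
- The arm moves only by the tool send_rows, never from a script. Its argument "increments" is a list of rows, each an object with "linear": the shift along the world's x, y, z in cm, a list of three; "roll": the turn about the world's z in degrees. In form: [{"linear": [dx, dy, dz], "roll": roll}, ...]. A call has 1 to 12 rows; each row shifts and turns the commanded pose from where the row before left it; what a row does not reach is not made up. A row lasts 1/8 s, in which the tool goes at most 62.5 mm and 10.7 degrees, less where a joint would pass 70% of its speed; a pose out of reach is approached as far as the arm can. A call is refused whole if a number of a shift passes 6.25 or a number of a turn 10.7, either way. A call with a gripper value outside its range is refused whole. "claw" is the closure, from 0 (fully open) to 1 (shut), set as the call begins (left out, the last holds). The fingers move at their own pace and stop on an object; the grip force is fixed at half the most. Time passes only in rows, so rows that do not move let the fingers close. It gives the time, the measured TCP pose, the force and the opening at its end, in the units of the state.
- bot.get_obs(): the state, without advancing time (a new reading comes with each control period).
- cams.grab_frame(name): name is "side" or "top"; returns the picture (384x512x3 uint8, blue, green, red); there is no depth.
- cams.camera_params(name): a dict with "camera_matrix" (3x3 intrinsics, pixels), "position" and "orientation" of the camera in the world. Camera axes: x right, y up, looking along -z (the intrinsics and any distortion apply to the point x, -y, -z); pixel columns grow to the right and rows downward; lengths in m; the calibration is good to about 2 mm. A picture is of the moment at which its call begins. camera_params takes no time and is no camera call.
- ticket.hand_in(): hands the job in, once; it reports no verdict.
The state is a dict: "clock": time; "joint_positions": joint angles; "qvel": joint speeds; "joint_torque": joint torques, N m; "ee_pos": TCP position; "tool_rot": TCP orientation; "wrist_force": force on the tool from outside, world axes, zero at the start; "moment": the same for the moment, N m; "width": opening from 0.0 (shut) to 1.0 (fully open).
Only numpy, scipy, OpenCV 4.12 (cv2) and the standard library are available. Lean on these libraries where they do the work, as an engineer would, in place of code of your own. Each camera call takes 0.05 s, during which the arm holds its last target. There are 200 camera calls.

TASK

The swing arm of the grinding jig is stuck on its ball: first give the coupling a shot of release spray by pressing the fixed spray can's nozzle cap fully down and letting it come back up. Then pull the coupler's latch handle sideways against its spring, lift the arm off the ball until the coupler is at least 60 mm above its seat, and finish while still holding it raised there, with the gripper alone carrying it and nothing let go. Leave the bottle, the wooden block and the wrench where they are.

Things in the scene. Friction and masses are not known exactly. Their poses are not given: they have to be found in the camera images.
- jig: Fixed grinding jig on a dark steel base plate 350 x 100 x 8 mm. Origin on the bench straight under the ball; x runs along the arm from hinge to coupler, y to the side of the latch handle, z up. The ball is 36 mm across, its centre 66 mm high; a flat collar 42 mm across lies below it (underside 46 mm high). The arm's free-turning hinge is at jig x = -240 mm, 72 mm high, parallel to y.
- swing: The swing arm (0.6 to 1 kg). Origin in the coupler at its free end, on the ball's axis, 72 mm above the bench when seated; axes as the jig's when seated. The coupler is a green open-bottomed box 56 x 56 mm, from 16 mm below to 23 mm above the origin; behind it a steel bar 26 mm square with a low clamp pad at its middle (top 107 mm above the bench).
- latch_grip (a point): Grip point of the latch handle: a black upright rubber tab, 10 mm thick (along the jig's y, the pull direction), 28 mm wide (along the arm), its top 18 mm above this point. At the start the point is 90 mm above the bench, 95 mm to the jig's +y side of the ball; over 50 mm free towards the coupler, more on other sides. It rises and tilts with the arm.
- latch (a joint): Latch travel in m towards the jig's +y (away from the coupler): 0 = locked, its plate under the ball's collar, so the arm rises only about 3 mm; clear of the collar from 0.009, stop at 0.022. A spring pushes it home (3.5 N at 0, 11 N at the stop). The gripped handle also lifts the arm; with the coupler 15 mm up or more the latch may spring back. The arm falls if let go.
- can: Fixed spray can, 52 mm across, aluminium, in a screwed-down holder 75 mm square, standing on the side of the jig away from the latch handle. Its origin is on the bench under its axis, z up; the spout points along its x axis at the coupler.
- cap_top (a point): Centre of the top of the can's nozzle cap: white, round, 26 mm across and 18 mm high, 150 mm above the bench when up. Press straight down.
- cap (a joint): How far the nozzle cap is pressed, in m: 0 = up, 0.006 = fully down. The spring takes about 2 N to start and 6.5 N fully down, and lifts the cap when let go.
- bottle: Bystander: clear plastic water bottle, 64 mm across, 190 mm tall, standing behind and beside the latch handle's side. Origin at the centre of its foot. Leave alone.
- wood_block: Bystander: dark wooden block 110 x 45 x 30 mm lying ahead of the coupler. Origin at the centre of its underside. Leave alone.
- wrench: Bystander: steel wrench 150 mm long lying flat ahead of the coupler. Leave alone.
There are look-alikes about, which are no part of the job. What is shaped like the can but purple or red is not meant.

How it is judged:
By the outcome, as a careful person would: the job done as asked, in the order asked, and still so for the second after the job is handed in, while the arm keeps its last pose, push and grip.
It also fails if it takes over 48 s, if anything falls off the work surface, if the arm or the gripper's body presses on something with over 40 N, if the wrist force passes 120 N, or if a joint passes its speed limit or range.

## Working session

There is one attempt and no reset: what is moved stays moved. The work goes in short steps, Python scripts to look and compute and a tool call to move; the robot and the scene stay as the last step left them, time stands still between calls to the robot, and variables do not carry over. Pictures are saved under pics/ and viewed, about 8 in all and at most 12, crops included, and the job is handed in when it is done.

Besides the shell and the picture viewer there is one more tool, called after "Call:" as a command line: name --argument value ..., lists and objects as JSON in quotes. send_rows: Moves the arm, as the interface text tells. Its arguments: {"type":"object","properties":{"increments":{"type":"array","items":{"type":"object","properties":{"linear":{"type":"array","items":{"type":"number"}},"roll":{"type":"number"}}}},"claw":{"type":"number"}},"required":["increments"]}

```bash
mkdir -p pics
python3 - <<'E'
from plant import bot,cams
import cv2
print(bot.get_obs(), bot.tcp_to_tips)
for n in("side","top"):
    cv2.imwrite(f"pics/{n}0.png",cams.grab_frame(n)); print(n,cams.camera_params(n))
E
```

```text
{'clock': 0.0, 'joint_positions': array([ 9.93699351e-01,  2.63489824e-01, -4.89203915e-02,  1.25936988e+00,
       -1.09689552e-05,  1.41547817e+00]), 'qvel': array([ 4.10018728e-04, -1.52114026e-03, -6.05741512e-05, -9.64106367e-04,
        1.34091805e-04,  2.78838375e-03]), 'joint_torque': array([ 2.21339460e-04, -6.37622881e+01,  3.84559643e+01,  1.37455598e-02,
       -1.12906002e-04,  4.14602283e-06]), 'ee_pos': array([0.2148067 , 0.47877371, 0.24184831]), 'tool_rot': array([ 2.99742399,  1.5698125 , -2.13674381]), 'wrist_force': array([-0.04992857, -0.32291407, -1.16534599]), 'moment': array([ 0.0085745 , -0.03746383, -0.01091947]), 'width': 0.994765514694114} 0.011
side {'camera_matrix': array([[398.22294377,   0.        , 254.93248671],
       [  0.        , 398.22294377, 187.66239119],
       [  0.        ,   0.        ,   1.        ]]), 'position': array([ 0.31383712, -0.6343491 ,  0.59865472]), 'orientation': array([ 1.01656697, -0.0151419 , -0.36218196])}
top {'camera_matrix': array([[402.764182  ,   0.        , 252.95421485],
       [  0.        , 402.764182  , 185.00041306],
       [  0.        ,   0.        ,   1.        ]]), 'position': array([0.43378602, 0.0930657 , 1.15835043]), 'orientation': array([ 0.13927491, -0.01288735, -1.54326803])}
```

View pics/side0.png

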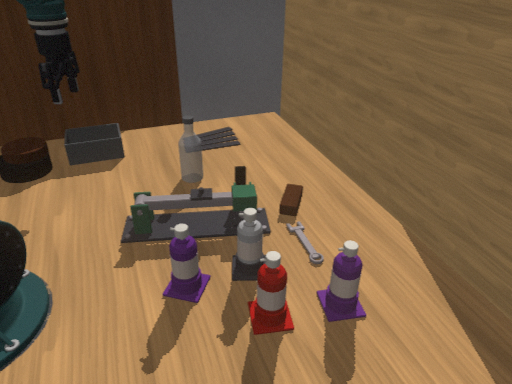

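View pics/top0.png

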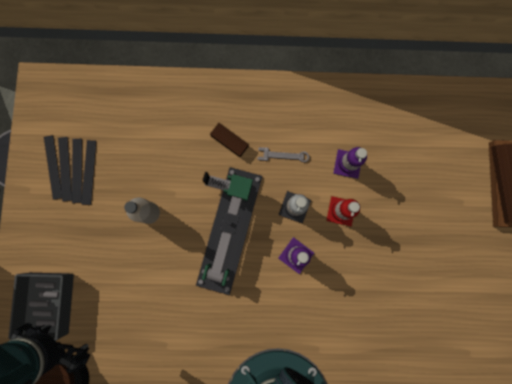

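The side view shows the jig at about (195,215): coupler (245,197), black tab (240,175) and the silver can's cap (250,214). In the top view the coupler is at (240,184), the tab at (207,179) and the can's cap at (300,202). I'll enlarge both for accurate pixel positions.

Run:
```python
import cv2,numpy as np
t=cv2.imread("pics/top0.png")[155:305,180:330]; s=cv2.imread("pics/side0.png")[155:295,115:295]
cv2.imwrite("pics/tc.png",cv2.resize(t,None,fx=4,fy=4,interpolation=cv2.INTER_CUBIC))
cv2.imwrite("pics/sc.png",cv2.resize(s,None,fx=4,fy=4,interpolation=cv2.INTER_CUBIC))
```

```text
(no output)
```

View pics/tc.png

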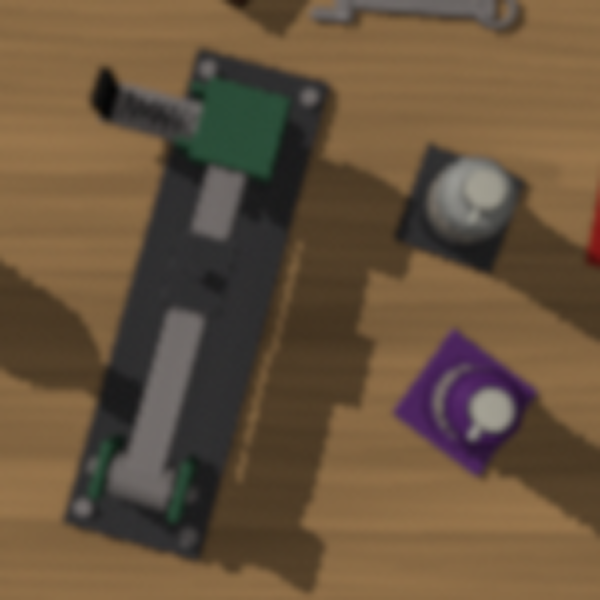

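View pics/sc.png

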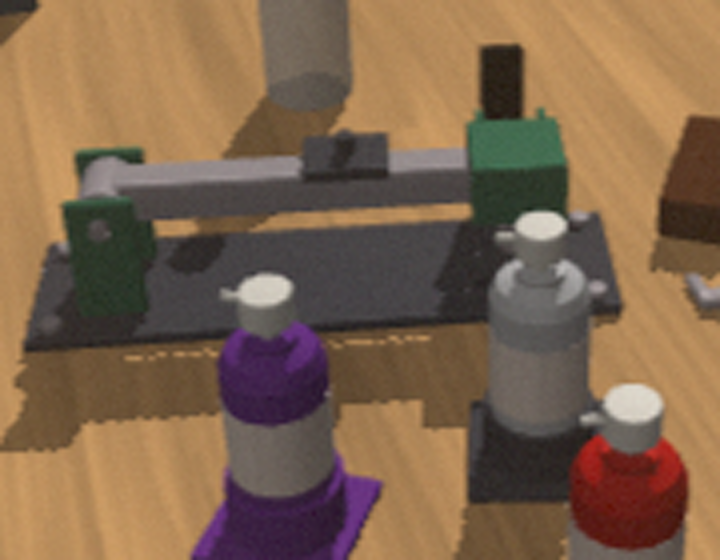

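Both crops show the jig's plate corners, coupler top and tab clearly, and the caps too. The silver can's cap top is at crop (488,188) in the top view and (541,226) in the side view. Next I'll fit the jig pose and triangulate.

```bash
cat > h.py <<'E'
import numpy as np
from plant import cams
from scipy.spatial.transform import Rotation as R
from scipy.optimize import least_squares
def proj(n,P):
    c=cams.camera_params(n); q=R.from_euler('xyz',c['orientation']).apply(np.atleast_2d(P)-c['position'],inverse=True)
    q=q*[1,-1,-1]; p=q@c['camera_matrix'].T; return p[:,:2]/p[:,2:]
def tri(t,s,z=None):
    f=lambda X: np.r_[proj('top',X)[0]-t, proj('side',X)[0]-s]
    return least_squares(f,[.5,.1,.1])
T=lambda u,v:np.array([180+u/4-.375,155+v/4-.375])
S=lambda u,v:np.array([115+u/4-.375,155+v/4-.375])
E
python3 - <<'E'
from h import *
r=tri(T(488,188),S(541,226)); print('cap tri',r.x,r.fun)
f=lambda p: np.r_[proj('top',[*p,.15])[0]-T(488,188),proj('side',[*p,.15])[0]-S(541,226)]
r=least_squares(f,[.5,0]);print('cap z=.15',r.x,r.fun)
# jig fit: params x,y,yaw,plate centre offset
obs=[]
h=.028
for (sx,sy),t in {(1,1):(207,78),(1,-1):(290,97),(-1,-1):(265,178),(-1,1):(190,158)}.items(): obs.append(('top',(sx*h,sy*h,.095),0,T(*t)))
for (sx,sy),t in {(1,-1):(567,162),(-1,-1):(473,168),(-1,1):(470,121),(1,1):(555,117)}.items(): obs.append(('side',(sx*h,sy*h,.095),0,S(*t)))
for (sx,sy),t in {(1,1):(200,48),(1,-1):(330,85),(-1,-1):(200,560),(-1,1):(66,522)}.items(): obs.append(('top',(sx*.175,sy*.05,.008),1,T(*t)))
for (sx,sy),t in {(1,-1):(620,308),(-1,-1):(27,346),(-1,1):(50,245),(1,1):(600,213)}.items(): obs.append(('side',(sx*.175,sy*.05,.008),1,S(*t)))
def W(p,q,o): q=np.array(q)+[o*p[3],0,0]; return R.from_euler('z',p[2]).apply(q)+[p[0],p[1],0]
f=lambda p: np.concatenate([proj(n,W(p,q,o))[0]-t for n,q,o,t in obs])
r=least_squares(f,[.55,.1,0,-.1],loss='soft_l1');p=r.x
print('jig',p,np.degrees(p[2])); print(r.fun.reshape(-1,2).round(1).tolist())
g=W(p,(0,.095,.09),0); print('grip',g)
for n in('top','side'):
  uv=proj(n,[W(p,(a,.095+b,z),0) for z in(.108,.08) for a in(-.014,.014) for b in(-.005,.005)])
  o=[180,155] if n=='top' else [115,155]
  print(n,((uv-o+.375)*4).round().tolist())
print('can in jig',R.from_euler('z',-p[2]).apply(np.r_[least_squares(lambda q: np.r_[proj('top',[*q,.15])[0]-T(488,188),proj('side',[*q,.15])[0]-S(541,226)],[.5,0]).x-p[:2],0]))
E
```

```text
cap tri [ 0.53623805 -0.03935273  0.15173524] [-0.04538788  0.15157767  0.12115588 -0.01839357]
cap z=.15 [ 0.53659228 -0.03865475] [-0.4119811   0.07078028  0.16072393  0.48093463]
jig [ 0.57854828  0.11988593 -0.23586909 -0.11419908] -13.51430319940382
[[0.5, -0.5], [0.0, 0.2], [0.8, 0.0], [-0.8, -0.5], [0.3, 1.4], [-0.3, 1.3], [-1.4, 0.4], [0.3, 0.2], [-0.8, -0.7], [-0.0, -1.1], [0.0, 0.2], [-1.1, 0.2], [1.1, -0.5], [-1.1, 0.1], [-0.5, -0.0], [0.0, -0.3]]
grip [0.60074865 0.21225553 0.09      ]
top [[100.0, 109.0], [86.0, 105.0], [112.0, 68.0], [98.0, 65.0], [105.0, 115.0], [91.0, 111.0], [116.0, 76.0], [102.0, 72.0]]
side [[479.0, 53.0], [478.0, 46.0], [523.0, 51.0], [521.0, 44.0], [479.0, 91.0], [478.0, 84.0], [523.0, 89.0], [521.0, 82.0]]
can in jig [-0.00374524 -0.16395556  0.        ]
```

Run:
```python
from h import *
from plant import bot
M=R.from_euler('xyz',bot.get_obs()['tool_rot']).as_matrix(); print(M.round(3))
z=M[:,2]; a=np.degrees(np.arctan2(z[1],z[0])); print('jaw angle',a,'target',90-13.51,'delta',(90-13.51-a+90)%180-90)
print('bottle foot~')
for n,uv in(('side',(191,177)),('side',(188,120)),('top',(133,206))):
  zz=0 if uv[1]==177 else .19
  print(n,least_squares(lambda q:proj(n,[*q,zz])[0]-uv,[.5,.3]).x)
```

```text
[[-0.001 -0.912  0.409]
 [-0.001  0.409  0.912]
 [-1.     0.    -0.001]]
jaw angle 65.83271884662818 target 76.49 delta 10.657281153371812
bottle foot~
side [0.50706398 0.38629356]
side [0.50652501 0.36121369]
top [0.51049035 0.37084987]
```

Call:
send_rows --increments '[{"linear": [2.7,-4.3,0],"roll": 0.9},{"linear": [2.7,-4.3,0],"roll": 0.9},{"linear": [2.7,-4.3,0],"roll": 0.9},{"linear": [2.7,-4.3,0],"roll": 0.9},{"linear": [2.7,-4.3,0],"roll": 0.9},{"linear": [2.7,-4.3,0],"roll": 0.9},{"linear": [2.7,-4.3,0],"roll": 0.9},{"linear": [2.7,-4.3,0],"roll": 0.9},{"linear": [2.7,-4.3,0],"roll": 0.9},{"linear": [2.7,-4.3,0],"roll": 0.9},{"linear": [2.6,-4.3,0],"roll": 0.9},{"linear": [2.6,-4.3,0],"roll": 0.8}]' --claw 1

```text
clock: 1.6
ee_pos: [0.5375, -0.0386, 0.2421]
tool_rot: [1.397, 1.57, 2.733]
wrist_force: [0.6, 0.1, 1.3]
width: -0.002
```

Call:
send_rows --increments '[{"linear": [0,0,-2]},{"linear": [0,0,-2]},{"linear": [0,0,-1.5]},{"linear": [0,0,0]}]'

```text
invalid input
```

Run:
```python
from h import *
from plant import bot
import cv2
o=bot.get_obs();print(o)
M=R.from_euler('xyz',o['tool_rot']).as_matrix(); z=M[:,2]; print('jaw',np.degrees(np.arctan2(z[1],z[0])))
i=[cv2.resize(cams.grab_frame(n)[r:r+120,c:c+120],None,fx=3,fy=3,interpolation=2) for n,r,c in(('top',140,230),('side',140,190))]
cv2.imwrite('pics/b.png',np.hstack(i))
```

```text
{'clock': 1.6, 'joint_positions': array([-2.23015147e-01,  2.87342529e-01, -1.42453527e-02,  1.26961000e+00,
        7.55691327e-05,  1.17436786e-02]), 'qvel': array([-0.57202765,  0.38100451,  0.53792549,  0.15480267,  0.00097461,
       -0.68212674]), 'joint_torque': array([  5.32522649, -71.85626507,  34.69764233,  -0.38441626,
        -0.136983  ,   1.3530704 ]), 'ee_pos': array([ 0.53747872, -0.0386102 ,  0.24205597]), 'tool_rot': array([1.39652548, 1.57038772, 2.73256296]), 'wrist_force': array([0.58033653, 0.0747692 , 1.33501704]), 'moment': array([ 0.00958768, -0.01508911,  0.01078765]), 'width': -0.002085482727007478}
jaw 76.54930840616632
```

View pics/b.png

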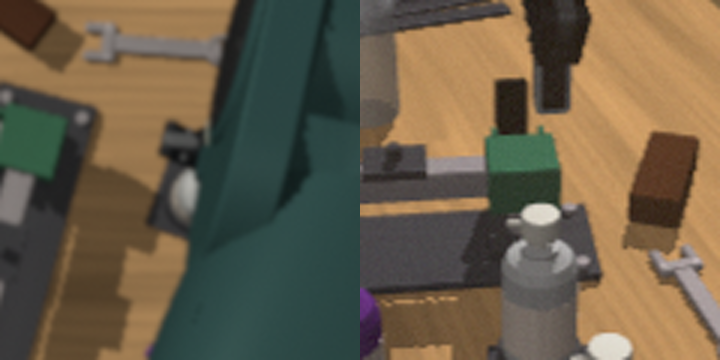

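The fingers are shut and above the silver can's cap: fingertip at crop (552,108), cap at (541,213). Every row needs a roll field, so I'll send the descent again.

Call:
send_rows --increments '[{"linear": [0,0,-2],"roll": 0},{"linear": [0,0,-2],"roll": 0},{"linear": [0,0,-2],"roll": 0},{"linear": [0,0,-1],"roll": 0},{"linear": [0,0,0],"roll": 0}]'

```text
clock: 2.33
ee_pos: [0.5366, -0.0367, 0.172]
tool_rot: [1.577, 1.57, 2.913]
wrist_force: [-1.5, -0.4, -0.1]
width: 0.003
```

Run:
```python
from h import *
from plant import bot
import cv2
o=bot.get_obs();print(o['ee_pos'],o['wrist_force'],proj('side',o['ee_pos']-[0,0,.011]))
cv2.imwrite('pics/c.png',cv2.resize(cams.grab_frame('side')[160:280,190:310],None,fx=4,fy=4,interpolation=2))
```

```text
[ 0.53655613 -0.03672318  0.1719968 ] [-1.51530063 -0.36215983 -0.08069158] [[249.72435818 206.42770596]]
```

View pics/c.png

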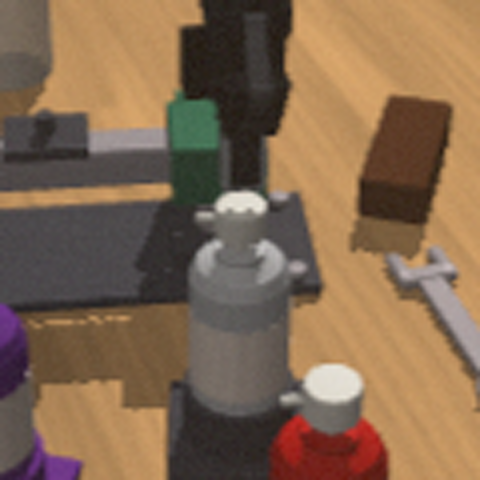

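The fingertips are at crop (242,195), just above the silver can's cap top (240,205). Now I press down slowly.

Call:
send_rows --increments '[{"linear": [0,-0.2,-0.5],"roll": 0},{"linear": [0,0,-0.4],"roll": 0},{"linear": [0,0,-0.3],"roll": 0},{"linear": [0,0,-0.3],"roll": 0},{"linear": [0,0,0],"roll": 0}]'

```text
clock: 3.0
ee_pos: [0.537, -0.0391, 0.1573]
tool_rot: [-2.291, 1.571, -0.955]
wrist_force: [-1.1, -0.8, 4.4]
width: -0.001
```

Call:
send_rows --increments '[{"linear": [0,0,-0.2],"roll": 0},{"linear": [0,0,-0.1],"roll": 0},{"linear": [0,0,0],"roll": 0}]'

```text
clock: 3.38
ee_pos: [0.537, -0.0391, 0.155]
tool_rot: [-1.746, 1.57, -0.41]
wrist_force: [-2.9, 0.5, 11.2]
width: -0.0
```

Call:
send_rows --increments '[{"linear": [0,0,-0.1],"roll": 0},{"linear": [0,0,0],"roll": 0}]'

```text
clock: 3.62
ee_pos: [0.5371, -0.0391, 0.1548]
tool_rot: [-1.702, 1.569, -0.366]
wrist_force: [-7.3, 1.1, 24.0]
width: 0.0
```

Force rose to 24 N with no more travel, so the cap is at its stop. Release, then go to the handle.

Call:
send_rows --increments '[{"linear": [0,0,1],"roll": 0},{"linear": [0,0,2],"roll": 0},{"linear": [0,0,2],"roll": 0},{"linear": [1.1,4.2,0],"roll": 0},{"linear": [1.1,4.2,0],"roll": 0},{"linear": [1.1,4.2,0],"roll": 0},{"linear": [1.1,4.2,0],"roll": 0},{"linear": [1.0,4.2,0],"roll": 0},{"linear": [1.0,4.0,0],"roll": 0},{"linear": [0,0,0],"roll": 0}]'

```text
clock: 4.88
ee_pos: [0.6011, 0.2134, 0.2026]
tool_rot: [1.331, 1.57, 2.669]
wrist_force: [0.5, 0.1, -0.5]
width: -0.0
```

Call:
send_rows --increments '[{"linear": [0,0,-1],"roll": 0},{"linear": [0,0,-1.5],"roll": 0},{"linear": [0,0,0],"roll": 0},{"linear": [0,0,0],"roll": 0}]' --claw 0

```text
clock: 5.38
ee_pos: [0.6009, 0.2105, 0.1784]
tool_rot: [2.319, 1.571, -2.629]
wrist_force: [0.9, 0.1, -1.0]
width: 0.84
```

Run:
```python
from h import *
from plant import bot
import cv2
o=bot.get_obs();print(o['ee_pos'],o['wrist_force'],o['width'])
M=R.from_euler('xyz',o['tool_rot']).as_matrix(); z=M[:,2]; print('jaw',np.degrees(np.arctan2(z[1],z[0])))
cv2.imwrite('pics/d.png',cv2.resize(cams.grab_frame('side')[120:240,180:310],None,fx=5,fy=5,interpolation=2))
```

```text
[0.60090878 0.21051008 0.17838256] [ 0.9432591   0.05133898 -0.97740139] 0.8403290130552418
jaw 76.49633677098807
```

View pics/d.png

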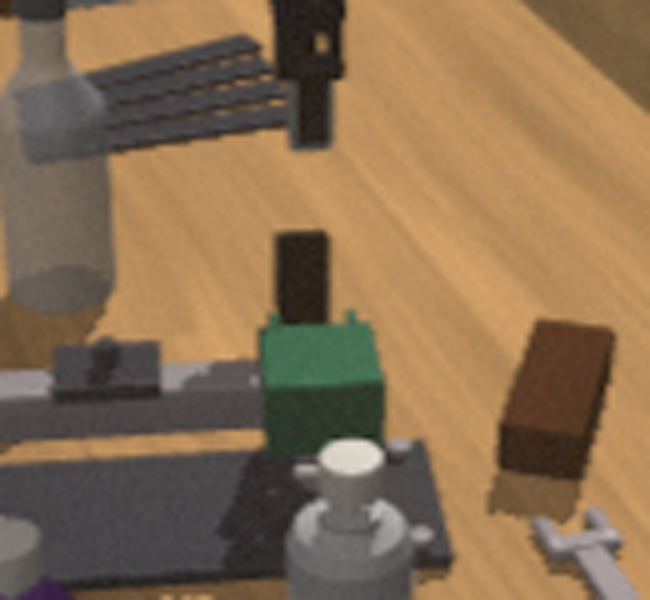

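The can's cap is back up, at crop (350,455). The gripper's near finger at (310,145) is over the tab top at (302,233). Descending around the tab.

Call:
send_rows --increments '[{"linear": [0,0,-2],"roll": 0},{"linear": [0,0,-2],"roll": 0},{"linear": [0,0,-2],"roll": 0},{"linear": [0,0,-1.5],"roll": 0},{"linear": [0,0,-1],"roll": 0},{"linear": [0,0,-0.9],"roll": 0},{"linear": [0,0,0],"roll": 0}]'

```text
clock: 6.3
ee_pos: [0.6008, 0.2109, 0.0839]
tool_rot: [2.016, 1.57, -2.931]
wrist_force: [-0.0, -0.2, 0.1]
width: 1.001
```

Run:
```python
from h import *
from plant import bot
import cv2
o=bot.get_obs();print(o['ee_pos'],o['wrist_force'],o['width'])
i=[cv2.resize(cams.grab_frame(n)[r:r+120,c:c+120],None,fx=3.3,fy=3.3,interpolation=2) for n,r,c in(('top',130,160),('side',120,180))]
cv2.imwrite('pics/e.png',np.hstack(i))
```

```text
[0.60080969 0.21092881 0.08393387] [-0.03317562 -0.24154108  0.06601586] 1.0006950230793736
```

View pics/e.png

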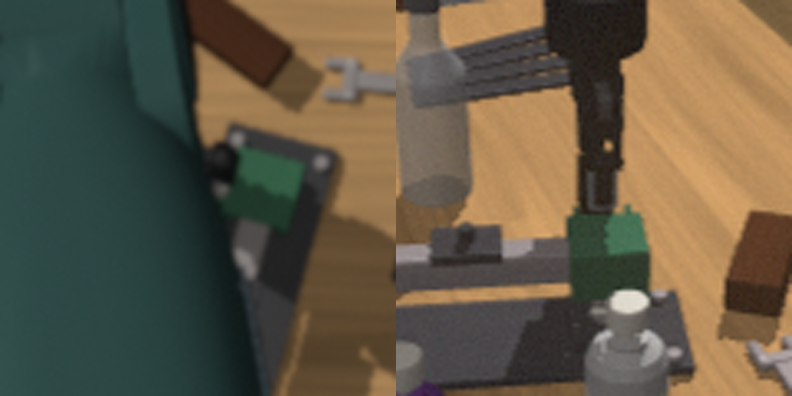

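The gripper is straddling the tab: the finger at (600,190) is behind the coupler at (608,250) and clear of it, with no contact force. Closing.

Call:
send_rows --increments '[{"linear": [0,0,0],"roll": 0},{"linear": [0,0,0],"roll": 0},{"linear": [0,0,0],"roll": 0},{"linear": [0,0,0],"roll": 0},{"linear": [0,0,0],"roll": 0},{"linear": [0,0,0],"roll": 0}]' --claw 1

```text
clock: 7.15
ee_pos: [0.601, 0.2113, 0.0844]
tool_rot: [-0.162, 1.57, 1.173]
wrist_force: [-0.6, 4.5, 2.1]
width: 0.107
```

Call:
send_rows --increments '[{"linear": [0.1,0.4,0],"roll": 0},{"linear": [0.1,0.4,0],"roll": 0},{"linear": [0.1,0.4,0],"roll": 0},{"linear": [0.1,0.4,0],"roll": 0},{"linear": [0,0,0],"roll": 0}]'

```text
clock: 7.78
ee_pos: [0.6047, 0.2264, 0.0842]
tool_rot: [3.098, 1.569, -1.85]
wrist_force: [-4.0, -8.0, 4.7]
width: 0.106
```

Spring pull is about 8.7 N, so the latch is roughly 15 mm out, past the 9 mm needed. Now I lift along the hinge arc and check forces as I go.

Call:
send_rows --increments '[{"linear": [-0.04,0.01,0.42],"roll": 0},{"linear": [-0.04,0.01,0.42],"roll": 0},{"linear": [-0.05,0.01,0.42],"roll": 0},{"linear": [-0.06,0.02,0.41],"roll": 0},{"linear": [0,0,0],"roll": 0}]'

```text
clock: 8.4
ee_pos: [0.6027, 0.2264, 0.1002]
tool_rot: [2.917, 1.568, -2.032]
wrist_force: [-0.7, -7.8, -6.8]
width: 0.109
```

Call:
send_rows --increments '[{"linear": [-0.07,0.02,0.42],"roll": 0},{"linear": [-0.07,0.01,0.41],"roll": 0},{"linear": [-0.08,0.02,0.41],"roll": 0},{"linear": [-0.09,0.02,0.41],"roll": 0},{"linear": [-0.09,0.02,0.41],"roll": 0},{"linear": [-0.1,0.03,0.41],"roll": 0},{"linear": [0,0,0],"roll": 0}]'

```text
clock: 9.28
ee_pos: [0.5977, 0.2276, 0.125]
tool_rot: [2.925, 1.568, -2.023]
wrist_force: [0.0, -9.0, -6.2]
width: 0.106
```

Call:
send_rows --increments '[{"linear": [-0.11,0.02,0.41],"roll": 0},{"linear": [-0.11,0.03,0.4],"roll": 0},{"linear": [-0.12,0.03,0.4],"roll": 0},{"linear": [-0.13,0.03,0.4],"roll": 0},{"linear": [-0.14,0.03,0.4],"roll": 0},{"linear": [-0.14,0.04,0.39],"roll": 0},{"linear": [-0.15,0.03,0.4],"roll": 0},{"linear": [-0.15,0.04,0.39],"roll": 0},{"linear": [0,0,0],"roll": 0}]'

```text
clock: 10.4
ee_pos: [0.5873, 0.2301, 0.1569]
tool_rot: [2.997, 1.568, -1.952]
wrist_force: [0.4, -7.5, -6.8]
width: 0.111
```

Run:
```python
from h import *
from plant import bot
import cv2
o=bot.get_obs();print(o['ee_pos'],o['wrist_force'],o['moment'],o['width'])
cv2.imwrite('pics/f.png',cv2.resize(cams.grab_frame('side')[110:270,110:320],None,fx=3.5,fy=3.5,interpolation=2))
```

```text
[0.58727024 0.23012079 0.15687785] [ 0.37386367 -7.49970714 -6.83776316] [-1.62864993 -0.62413742 -0.15270676] 0.1113613203073612
```

View pics/f.png

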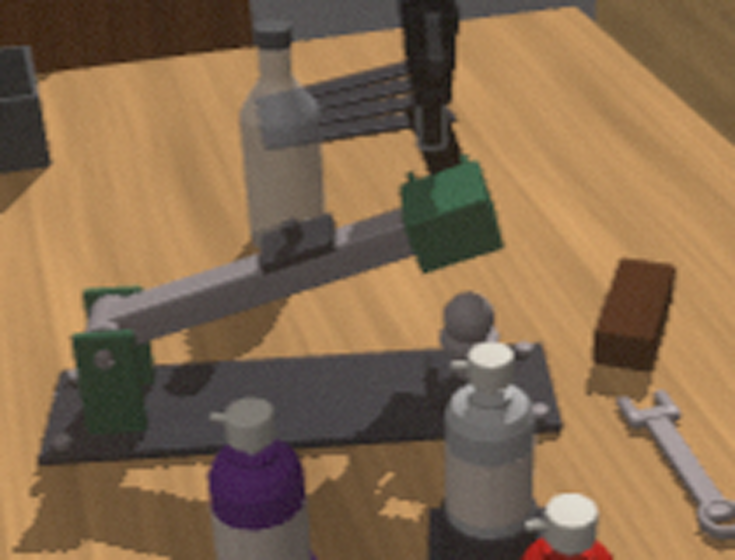

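The ball at (468,320) is bare, and the coupler at (450,215) is well above it, held by the tab. I'll add a small margin and check that it holds.

Call:
send_rows --increments '[{"linear": [-0.16,0.04,0.38],"roll": 0},{"linear": [-0.17,0.04,0.38],"roll": 0},{"linear": [0,0,0],"roll": 0},{"linear": [0,0,0],"roll": 0},{"linear": [0,0,0],"roll": 0},{"linear": [0,0,0],"roll": 0},{"linear": [0,0,0],"roll": 0},{"linear": [0,0,0],"roll": 0},{"linear": [0,0,0],"roll": 0},{"linear": [0,0,0],"roll": 0}]'

```text
clock: 11.7
ee_pos: [0.5841, 0.2309, 0.1644]
tool_rot: [2.967, 1.568, -1.981]
wrist_force: [1.0, -8.5, -4.8]
width: 0.102
```

Run:
```python
from h import *
from plant import bot
import cv2
o=bot.get_obs();print(o['ee_pos'],o['wrist_force'],o['width'])
p=[.57855,.11989,-.23587]; Rz=R.from_euler('z',p[2])
th=np.radians(19.7)
# predicted coupler top corners for a few angles, in crop pixels
for d in(17,18.5,20,21.5):
  t=R.from_euler('y',-d,degrees=True)
  P=[Rz.apply(t.apply([.24+sx*.028,-.028,zz])+[-.24,0,.072])+[p[0],p[1],0] for sx in(-1,1) for zz in (.023,-.016)]
  print(d,240*np.sin(np.radians(d)).round(3),((proj('side',P)-[190,110])*5).round().tolist())
cv2.imwrite('pics/g.png',cv2.resize(cams.grab_frame('side')[110:230,190:310],None,fx=5,fy=5,interpolation=2))
```

```text
[0.58405096 0.23090318 0.164359  ] [ 0.95731833 -8.54965178 -4.84214823] 0.10203015359749333
17 70.08 [[175.0, 327.0], [202.0, 396.0], [295.0, 288.0], [319.0, 359.0]]
18.5 76.08 [[169.0, 317.0], [199.0, 386.0], [289.0, 276.0], [316.0, 347.0]]
20 82.08000000000001 [[164.0, 307.0], [195.0, 376.0], [283.0, 263.0], [312.0, 334.0]]
21.5 88.08 [[158.0, 298.0], [192.0, 367.0], [276.0, 251.0], [307.0, 321.0]]
```

View pics/g.png

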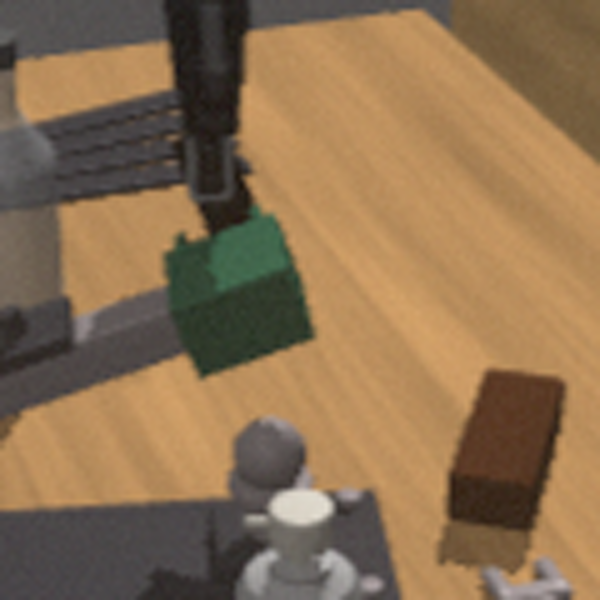

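The coupler's lower front corners are at (203,377) and (313,337), which matches the model at about 20°, so it is roughly 80 mm up. The bystanders haven't moved. Handing in.

```bash
python3 -c "
from plant import ticket
print(ticket.hand_in())"
```

```text
the job is handed in; nothing more can be done
None
```

I carried out the whole job in the order asked and handed it in at about 11.8 s on the robot clock, with the gripper still holding the arm raised.

- **Spray:** I pressed the silver can's cap until it stopped moving. The force rose to 24 N with no further travel, against 6.5 N for fully down. A later picture showed the cap back up.
- **Latch:** I gripped the tab and pulled it about 15 mm to the side. The spring force was about 8.7 N, which puts it well past the 9 mm needed.
- **Lift:** I raised the arm along its hinge arc and held it for one second. The last picture put the arm at about 20°, so the coupler is roughly 80 mm above its seat. The gripper alone carries it, with the tab held (opening about 9 mm) and about 5 N of load.
- **Bystanders:** In the last picture the bottle, the wooden block and the part of the wrench in view looked unmoved. I judged this by eye and did not measure it.

Two things did not agree exactly. The tab sat about 3 mm off in the top view compared with the fitted pose, which showed up as a side force of about 4.5 N when the gripper closed. One early move call was refused because I left out the roll value, and nothing moved.

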